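# Set the stock tags on the optics bench

### The job

Each of the four parts bins on the stock board has its own hinged tag standing in front of it. Gently push tags over with the fingertips so that the tags of the two full bins lean towards their bins with the round disc on top, and the tags of the empty and the nearly empty bin lean away from their bins with the bar on top. Only touch the tags: do not pick up or shift the bins or anything else.

Things in the scene. Friction and masses are not known exactly. Their poses are not given: they have to be found in the camera images.
- tag_a: fixed steel bracket of a hinged tag, one of four alike in a row 95 mm apart on the stock board. Origin: underside centre, on the 8 mm thick board plate; its z up, its x points from the robot's side to the bin behind it, y along the row and along the hinge. Hinge axis 32 mm above the origin; bracket 56 mm wide, 30 mm deep, cheeks 36 mm high.
- flag_a (a joint): leaf of tag_a: white 60 g plate 42 mm wide, 4 mm thick, reaching 60 mm from the hinge axis. 0 = stop, leans 0.65 rad off upright to the robot's side (-x), upper face shows a black BAR (reorder). 0.65 = upright. 1.3 = stop, leans 0.65 rad off upright to the bin (+x), upper face shows a round black DISC (in stock). Swings freely: past upright it falls over by itself in about 1 s, short of it it falls back.
- tag_a_place (a point): where the bin belonging to tag_a stands: 155 mm along +x of that bracket, at the top of the board plate (bins stand within 6 mm of their place)
- tag_b: fixed steel bracket of a hinged tag, one of four alike in a row 95 mm apart on the stock board. Origin: underside centre, on the 8 mm thick board plate; its z up, its x points from the robot's side to the bin behind it, y along the row and along the hinge. Hinge axis 32 mm above the origin; bracket 56 mm wide, 30 mm deep, cheeks 36 mm high.
- flag_b (a joint): leaf of tag_b: white 60 g plate 42 mm wide, 4 mm thick, reaching 60 mm from the hinge axis. 0 = stop, leans 0.65 rad off upright to the robot's side (-x), upper face shows a black BAR (reorder). 0.65 = upright. 1.3 = stop, leans 0.65 rad off upright to the bin (+x), upper face shows a round black DISC (in stock). Swings freely: past upright it falls over by itself in about 1 s, short of it it falls back.
- tag_b_place (a point): where the bin belonging to tag_b stands: 155 mm along +x of that bracket, at the top of the board plate (bins stand within 6 mm of their place)
- tag_c: fixed steel bracket of a hinged tag, one of four alike in a row 95 mm apart on the stock board. Origin: underside centre, on the 8 mm thick board plate; its z up, its x points from the robot's side to the bin behind it, y along the row and along the hinge. Hinge axis 32 mm above the origin; bracket 56 mm wide, 30 mm deep, cheeks 36 mm high.
- flag_c (a joint): leaf of tag_c: white 60 g plate 42 mm wide, 4 mm thick, reaching 60 mm from the hinge axis. 0 = stop, leans 0.65 rad off upright to the robot's side (-x), upper face shows a black BAR (reorder). 0.65 = upright. 1.3 = stop, leans 0.65 rad off upright to the bin (+x), upper face shows a round black DISC (in stock). Swings freely: past upright it falls over by itself in about 1 s, short of it it falls back.
- tag_c_place (a point): where the bin belonging to tag_c stands: 155 mm along +x of that bracket, at the top of the board plate (bins stand within 6 mm of their place)
- tag_d: fixed steel bracket of a hinged tag, one of four alike in a row 95 mm apart on the stock board. Origin: underside centre, on the 8 mm thick board plate; its z up, its x points from the robot's side to the bin behind it, y along the row and along the hinge. Hinge axis 32 mm above the origin; bracket 56 mm wide, 30 mm deep, cheeks 36 mm high.
- flag_d (a joint): leaf of tag_d: white 60 g plate 42 mm wide, 4 mm thick, reaching 60 mm from the hinge axis. 0 = stop, leans 0.65 rad off upright to the robot's side (-x), upper face shows a black BAR (reorder). 0.65 = upright. 1.3 = stop, leans 0.65 rad off upright to the bin (+x), upper face shows a round black DISC (in stock). Swings freely: past upright it falls over by itself in about 1 s, short of it it falls back.
- tag_d_place (a point): where the bin belonging to tag_d stands: 155 mm along +x of that bracket, at the top of the board plate (bins stand within 6 mm of their place)
- bin_tubes: loose open grey plastic bin 75 (x) x 78 (y) x 45 mm high on the board behind a tag; FULL: nine black lens tubes stand in it, filling it, tops 14 mm above the rim. Origin: underside centre.
- bin_posts: loose open grey plastic bin 75 (x) x 78 (y) x 45 mm high on the board behind a tag; FULL: sixteen steel posts stand in it, filling it, tops 21 mm above the rim. Origin: underside centre.
- bin_low: loose open grey plastic bin 75 (x) x 78 (y) x 45 mm high on the board behind a tag; NOT full: one last black tube lies on its floor. Origin: underside centre.
- bin_empty: loose open grey plastic bin 75 (x) x 78 (y) x 45 mm high on the board behind a tag; NOT full: empty. Origin: underside centre.
- spare_tube: bystander: loose black lens tube, 22 mm diameter, 38 mm high, standing on the board between the second and third tag's lanes, towards the bins; origin underside centre
- collar: bystander: loose dark steel ring, 26 mm outside, 12 mm high, on the board in front of and between the two leftmost tags; origin underside centre
- driver: bystander: loose screwdriver 170 mm long lying on the table near the robot; origin under it
- mirror: bystander: loose post-mounted round mirror, 52 mm base, about 106 mm high, on the table right of the board; origin underside centre
- cleaner: bystander: loose white bottle, 60 mm diameter, 130 mm high, left of the board; origin underside centre
- clamp: bystander: loose aluminium block 65 x 40 x 22 mm, left of the board; origin underside centre
- carton: bystander: loose cardboard box 110 x 90 x 50 mm, right of the board; origin underside centre
Mind the look-alikes: they are no part of the job. Leave any pink or purple look-alike of the bin_empty alone.

How it is judged:
At the end, for the whole second after the job is handed in: Every tag in front of a full bin (bin_tubes, bin_posts) rests leaning to its bin (joint above 1.15) and every tag in front of a bin that is not full (bin_low, bin_empty) rests leaning away from it (joint below 0.15), all tags still (under 0.2 rad/s) ((horizontal distance between bin_tubes and tag_a_place above 0.0475 m or value of joint flag_a above 1.15 rad) and (horizontal distance between bin_posts and tag_a_place above 0.0475 m or value of joint flag_a above 1.15 rad) and (horizontal distance between bin_low and tag_a_place above 0.0475 m or value of joint flag_a below 0.15 rad) and (horizontal distance between bin_empty and tag_a_place above 0.0475 m or value of joint flag_a below 0.15 rad) and (horizontal distance between bin_tubes and tag_b_place above 0.0475 m or value of joint flag_b above 1.15 rad) and (horizontal distance between bin_posts and tag_b_place above 0.0475 m or value of joint flag_b above 1.15 rad) and (horizontal distance between bin_low and tag_b_place above 0.0475 m or value of joint flag_b below 0.15 rad) and (horizontal distance between bin_empty and tag_b_place above 0.0475 m or value of joint flag_b below 0.15 rad) and (horizontal distance between bin_tubes and tag_c_place above 0.0475 m or value of joint flag_c above 1.15 rad) and (horizontal distance between bin_posts and tag_c_place above 0.0475 m or value of joint flag_c above 1.15 rad) and (horizontal distance between bin_low and tag_c_place above 0.0475 m or value of joint flag_c below 0.15 rad) and (horizontal distance between bin_empty and tag_c_place above 0.0475 m or value of joint flag_c below 0.15 rad) and (horizontal distance between bin_tubes and tag_d_place above 0.0475 m or value of joint flag_d above 1.15 rad) and (horizontal distance between bin_posts and tag_d_place above 0.0475 m or value of joint flag_d above 1.15 rad) and (horizontal distance between bin_low and tag_d_place above 0.0475 m or value of joint flag_d below 0.15 rad) and (horizontal distance between bin_empty and tag_d_place above 0.0475 m or value of joint flag_d below 0.15 rad) and velocity of joint flag_a between -0.2 and 0.2 rad/s and velocity of joint flag_b between -0.2 and 0.2 rad/s and velocity of joint flag_c between -0.2 and 0.2 rad/s and velocity of joint flag_d between -0.2 and 0.2 rad/s); the robot touches nothing.
It fails at once if a bin is lifted, carried or shoved more than 15 mm (distance of any of bin_tubes, bin_posts, bin_low, bin_empty from where it was at the start of the episode above 0.015 m).
It fails at once if a bystander is lifted, carried or shoved more than 25 mm (distance of any of spare_tube, collar, driver, mirror, cleaner, clamp, carton from where it was at the start of the episode above 0.025 m).
It fails at once if a tag is pushed harder than 20 N (contact force between any of the arm, the fingers and tag_a above 20 N or contact force between any of the arm, the fingers and tag_b above 20 N or contact force between any of the arm, the fingers and tag_c above 20 N or contact force between any of the arm, the fingers and tag_d above 20 N).
It also fails if it takes over 51 s, if anything falls off the work surface, if the arm or the gripper's body presses on something with over 40 N, if the wrist force passes 120 N, or if a joint passes its speed limit or range.

### The arm

A 7-joint arm with a two-finger parallel gripper is mounted at the origin on the work surface. World frame = base frame: x ahead of the robot, y to its left, z up, the work surface at z = 0. Lengths are in m, angles in rad, forces in N, time in s.
With the tool pointing down it reaches from about 0.4 to 0.85 m from the base axis. Payload 6.9 kg.
Tool frame: the origin (TCP) lies midway between the tips of the shut fingers; the grasp point (between the pads) lies behind it (ctrl.pinch_z is the z of the grasp point in the tool frame, in m); z points along the fingers, y is the direction in which the jaws open and shut (so a half turn about z gives the same grasp; the last joint's range is limited). The gripper opens to 85 mm and grips with 20 to 120 N. Pads are 22 mm wide; open, the fingers measure 114 mm over their backs; the gripper's body (76 mm by 85 mm) begins 54 mm behind the grasp point. The pads swing forward as they close: fully open they stand 13 mm farther back than shut.
Start: joints at [1.329, 0.507, -0.238, 1.5, 0.126, 1.149, -0.155], TCP at [0.212, -0.588, 0.231] pointing down, gripper open.
Joint ranges: [-3.08, 3.08], [-0.24, 2.05], [-1.43, 1.35], [0, 2.5], [-1.52, 4.66], [0.17, 1.96], [-2.89, 2.89]. Speed limits (rad/s): [2.39, 2.39, 3.14, 3.14, 3.14, 3.14, 3.14].

### API

Orientations are given as a unit quaternion [w, x, y, z].
In Python, from station import ctrl, get_state, vision, ticket, models gives the robot as it stands. Calls block until the motion is done:
- ctrl.movep(position, orientation): joint-space move of the TCP to a pose.
- ctrl.movel(position, frame=None, max_speed=0.15): straight line of the TCP; frame=None keeps the orientation; max_speed is the mean speed in m/s.
- ctrl.set_joints(angles): joint-space move.
- ctrl.ungrasp() and ctrl.close_gripper(force=None): open the fingers fully, or close them until they stop; force is the grip in N (None keeps the last).
- ctrl.pause(seconds).
- ctrl.ik(position, orientation): joint angles nearest the present ones, or None.
- get_state(): the state.
- vision.grab_frame(name): name is "scene" or "top" or "wrist"; returns (picture, depth): 384x512x3 uint8, blue, green, red; 384x512 float32, m along the optical axis (not along the pixel's ray), 0 where there is no reading.
- vision.camera_info(name): a dict with "mtx" (3x3 intrinsics, pixels), "R" (3x3) and "t" (3): a world point X has camera coordinates R X + t; the wrist camera has in their place "hand_eye" (4x4, takes a point from camera to tool coordinates, whose origin is the TCP and whose axes are the flange's). Camera axes: x right, y down, z forward; pixel columns grow to the right and rows downward; lengths in m; the calibration is good to about 2 mm. A picture is of the moment at which its call begins: read the wrist's pose just before it. camera_info takes no time and is no camera call.
A pose or a line that the arm cannot do raises ctrl.Unreachable and nothing moves.
- ticket.close_job(): hands the job in, once; it reports no verdict.
Trained networks look in the newest picture that a camera, given by its name, has taken for a name from the list of things; names that differ only in an ending like _2 or _b are one class to them, and where a whole thing is asked for, a point or a joint stands for the part that bears it (a point fixed in the world has none). Each returns a list of dicts, best first, with "p" (0 to 1); they miss things now and then, are a little off and sometimes report something else, mostly with a low value. They report only what shows in the picture. A call takes as long as a camera call. They do not tell look-alikes from the thing itself.
- models.recognise(camera, target): "point" ([column, row] in pixels, amid what is visible of it).
- models.masks_of(camera, target): "mask" (384x512 bool, what is visible of it) and "point" ([column, row] in pixels, amid what is visible of it).
The state is a dict: "time": time; "qpos": joint angles; "qd": joint speeds; "tau": joint torques, N m; "tcp_pos": TCP position; "eef_rot": TCP orientation; "contact_force": force on the tool from outside, world axes, zero at the start; "wrist_torque": the same for the moment, N m; "width": finger opening in m.
Only numpy, scipy, OpenCV 4.12 (cv2) and the standard library are available. Lean on these libraries where they do the work, as an engineer would, in place of code of your own. Each camera call takes 0.05 s, during which the arm holds its last target.

## Working session

There is one attempt and no reset: what is moved stays moved. The work goes in short steps, each a Python script; the robot and the scene stay as the last script left them, time stands still between calls to the robot, and variables do not carry over. Pictures are saved under pics/ and viewed, and the job is handed in when it is done.

```bash
mkdir -p pics; ls; python3 - <<'E'
from station import ctrl, get_state, vision
import cv2
print(get_state())
for n in("scene","top"):
    p,d=vision.grab_frame(n); cv2.imwrite(f"pics/{n}0.png",p); print(vision.camera_info(n))
print(vision.camera_info("wrist"),ctrl.pinch_z)
E
```

```text
pics
{'time': 0.0, 'qpos': array([ 1.32947974,  0.5083669 , -0.23752683,  1.50114503,  0.1257183 ,
        1.1488889 , -0.15478972]), 'qd': array([ 0.00091277, -0.00023586,  0.00037476,  0.00019451,  0.0007554 ,
        0.00250812,  0.00102426]), 'tau': array([-9.08723473e-05, -6.20608878e+01, -2.18627170e+00, -2.49662161e+01,
        1.27962587e-02,  1.17629560e-02, -1.81296122e-05]), 'tcp_pos': array([ 0.21219178, -0.58734021,  0.23040748]), 'eef_rot': array([-8.90203605e-04,  9.84998712e-01,  1.72559302e-01, -1.79130021e-04]), 'contact_force': array([ 0.30376899, -0.70907842,  0.15198872]), 'wrist_torque': array([-0.00772982, -0.04252777, -0.03157086]), 'width': 0.08570462884292925}
{'mtx': array([[390.25752758,   0.        , 258.07656503],
       [  0.        , 390.25752758, 194.42522439],
       [  0.        ,   0.        ,   1.        ]]), 'R': array([[-0.45183576,  0.8918487 , -0.02122127],
       [ 0.62621138,  0.30013447, -0.71956835],
       [-0.63537686, -0.33841571, -0.69409729]]), 't': array([ 0.24376393, -0.27775253,  1.40356157])}
{'mtx': array([[384.26526189,   0.        , 258.27734884],
       [  0.        , 384.26526189, 189.0198727 ],
       [  0.        ,   0.        ,   1.        ]]), 'R': array([[-0.02897209, -0.99957969,  0.00103282],
       [-0.97949615,  0.02818387, -0.19948176],
       [ 0.1993688 , -0.00679105, -0.979901  ]]), 't': array([0.02510808, 0.56238613, 1.00938338])}
{'mtx': array([[308.93215379,   0.        , 253.72185756],
       [  0.        , 308.93215379, 187.09260598],
       [  0.        ,   0.        ,   1.        ]]), 'hand_eye': array([[ 1.71148719e-04, -9.51305322e-01, -3.08250149e-01,
         7.93455299e-02],
       [ 9.99999735e-01,  3.80781989e-04, -6.19922681e-04,
        -8.90145931e-04],
       [ 7.07111851e-04, -3.08249961e-01,  9.51305136e-01,
        -1.42307162e-01],
       [ 0.00000000e+00,  0.00000000e+00,  0.00000000e+00,
         1.00000000e+00]])} -0.0187
```

View pics/scene0.png

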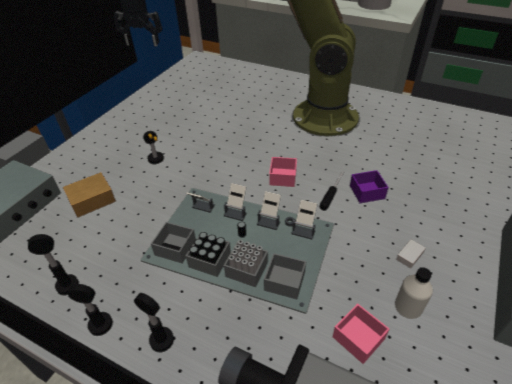

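View pics/top0.png

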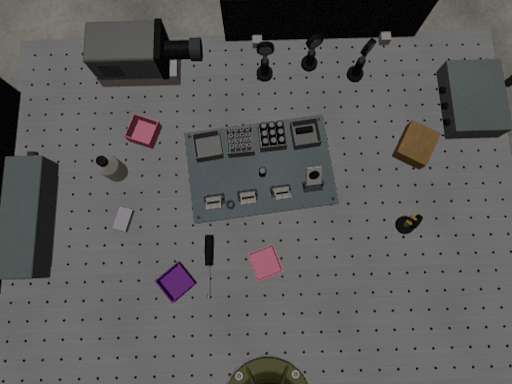

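The top view shows the bins left to right as empty, posts, tubes and low, at about (208,147), (240,140), (272,135) and (305,133). The three left tags show a bar, and the right one at (314,176) shows a disc. I'll zoom in and measure.

```bash
python3 - <<'E'
from station import *
import cv2,numpy as np
ci=vision.camera_info("top");p,d=vision.grab_frame("top")
cv2.imwrite("pics/topz.png",cv2.resize(p[110:225,180:345],None,fx=4.8,fy=4.8,interpolation=cv2.INTER_CUBIC))
def w(u,v,z=None):
    r=np.linalg.inv(ci["mtx"])@[u,v,1]; R,t=ci["R"],ci["t"]
    if z is None: return R.T@(r*d[int(round(v)),int(round(u))]-t)
    o=-R.T@t; k=R.T@r; return o+k*(z-o[2])/k[2]
for t in ["tag_a","flag_a","collar","spare_tube","bin_low","bin_empty","bin_posts","bin_tubes"]:
    for r in models.masks_of("top",t)[:5]:
        m=r["mask"]&(d>0); v,u=np.nonzero(m)
        P=np.array([w(a,b) for a,b in zip(u,v)])
        print(t,round(r["p"],2),np.round(r["point"]),m.sum(),P.mean(0).round(4),np.percentile(P,2,axis=0).round(3),np.percentile(P,98,axis=0).round(3))
print(get_state()["time"])
E
```

```text
tag_a 0.7 [215. 197.] 252 [0.535  0.1335 0.051 ] [0.509 0.108 0.009] [0.56  0.163 0.088]
tag_a 0.69 [248. 200.] 258 [0.5437 0.0395 0.0528] [0.519 0.013 0.01 ] [0.569 0.066 0.089]
tag_a 0.63 [312. 170.] 275 [ 0.593  -0.1457  0.065 ] [ 0.573 -0.167  0.027] [ 0.613 -0.126  0.089]
tag_a 0.61 [284. 194.] 250 [ 0.5543 -0.0526  0.0531] [ 0.53  -0.078  0.01 ] [ 0.579 -0.027  0.089]
tag_a 0.6 [313. 179.] 422 [ 0.5865 -0.1472  0.0484] [ 0.562 -0.177  0.008] [ 0.614 -0.121  0.088]
flag_a 0.78 [313. 172.] 277 [ 0.5937 -0.1456  0.0639] [ 0.573 -0.166  0.009] [ 0.613 -0.126  0.089]
flag_a 0.76 [281. 191.] 146 [ 0.55   -0.0555  0.0653] [ 0.532 -0.074  0.042] [ 0.569 -0.037  0.088]
flag_a 0.51 [213. 206.] 161 [0.5259 0.1331 0.0678] [0.509 0.114 0.042] [0.546 0.152 0.09 ]
flag_a 0.44 [247. 199.] 174 [0.5377 0.0392 0.0655] [0.519 0.019 0.013] [0.558 0.06  0.089]
collar 0.25 [312. 182.] 380 [ 0.5856 -0.146   0.0503] [ 0.562 -0.172  0.01 ] [ 0.611 -0.123  0.089]
spare_tube 0.41 [259. 175.] 28 [ 0.6139 -0.0046  0.0459] [ 0.607 -0.012  0.037] [0.623 0.001 0.051]
bin_low 0.8 [303. 134.] 850 [ 0.7311 -0.1349  0.0271] [ 0.688 -0.172  0.008] [ 0.768 -0.093  0.055]
bin_empty 0.89 [206. 146.] 852 [0.7039 0.155  0.023 ] [0.658 0.111 0.007] [0.741 0.196 0.055]
bin_empty 0.8 [177. 282.] 918 [0.3173 0.2433 0.0135] [ 0.272  0.195 -0.001] [0.363 0.286 0.047]
bin_empty 0.77 [262. 262.] 767 [ 0.3634 -0.0042  0.0085] [ 0.321 -0.041 -0.002] [0.405 0.035 0.046]
bin_empty 0.67 [143. 133.] 854 [0.7555 0.3443 0.0175] [ 0.708  0.297 -0.001] [0.795 0.385 0.047]
bin_posts 0.6 [241. 145.] 828 [0.7041 0.0571 0.049 ] [0.669 0.017 0.008] [0.748 0.097 0.077]
bin_tubes 0.72 [270. 135.] 810 [ 0.7164 -0.0355  0.0526] [ 0.684 -0.074  0.01 ] [0.758 0.002 0.071]
0.55
```

View pics/topz.png

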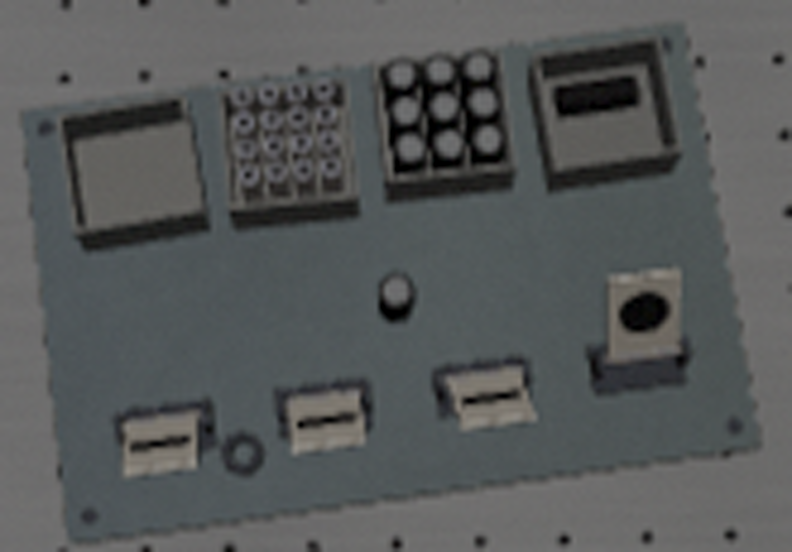

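Only three tags need to move. Posts and tubes go towards their bins, and low goes towards the robot; the empty bin's tag is already right. The purple, pink and red bins aren't part of the job. I'll start with the low bin's tag, using closed fingers above the bracket cheeks.

```bash
cat > h.py <<'E'
from station import *
import numpy as np,cv2
Y=0.128; X=np.array([np.cos(Y),np.sin(Y),0])
H={'b':np.array([.556,.042,0]),'c':np.array([.568,-.0525,0]),'d':np.array([.5785,-.1475,0])}
Q=[0,np.cos(Y/2),np.sin(Y/2),0]
def s(): 
    g=get_state(); print(round(g['time'],2),g['tcp_pos'].round(4),g['contact_force'].round(2),round(g['width'],4))
def pt(k,dx,z): return H[k]+dx*X+[0,0,z]
def flip(k,sg):
    # sg=+1 push toward bin
    ctrl.movel(pt(k,-sg*.07,.16)); 
    ctrl.movel(pt(k,-sg*.07,.075),max_speed=.1)
    s()
    ctrl.movel(pt(k,-sg*.03,.075),max_speed=.05); s()
    ctrl.movel(pt(k,-sg*.003,.075),max_speed=.05); s()
    ctrl.movel(pt(k,-sg*.06,.075),max_speed=.1)
    ctrl.movel(pt(k,-sg*.07,.16)); s()
def shot(n):
    p,d=vision.grab_frame("top");cv2.imwrite(f"pics/{n}t.png",cv2.resize(p[90:245,160:365],None,fx=3.8,fy=3.8,interpolation=cv2.INTER_CUBIC))
    p,d=vision.grab_frame("scene");cv2.imwrite(f"pics/{n}s.png",cv2.resize(p[160:310,130:350],None,fx=3.5,fy=3.5,interpolation=cv2.INTER_CUBIC))
E
python3 - <<'E'
from h import *
s();ctrl.close_gripper(20);s()
ctrl.movep(pt('d',.07,.2),Q);s()
flip('d',-1)
shot('d')
E
```

```text
0.55 [ 0.2124 -0.5878  0.2313] [-0.76 -0.41 -0.91] 0.0855
1.32 [ 0.2124 -0.5878  0.2313] [-0.54 -1.19 -0.2 ] -0.0002
3.56 [ 0.6476 -0.1402  0.2   ] [-0.17 -0.68 -0.31] -0.0003
4.97 [ 0.6485 -0.1386  0.0757] [ 1.17 -0.22  0.65] -0.0002
5.92 [ 0.6085 -0.1436  0.075 ] [-0.33 -0.77 -0.05] 0.0
6.62 [ 0.5817 -0.1472  0.0752] [-0.31 -0.76  0.03] -0.0002
8.05 [ 0.6471 -0.1388  0.1592] [ 0.04 -0.63 -0.75] -0.0003
```

View pics/ds.png

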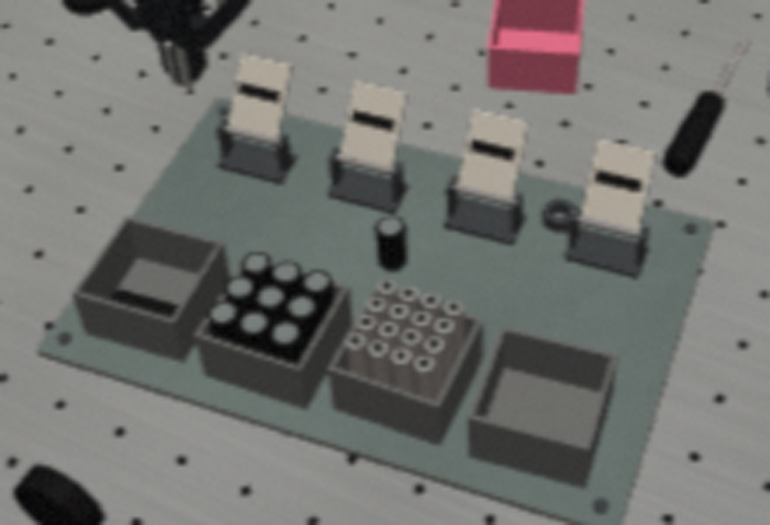

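View pics/dt.png

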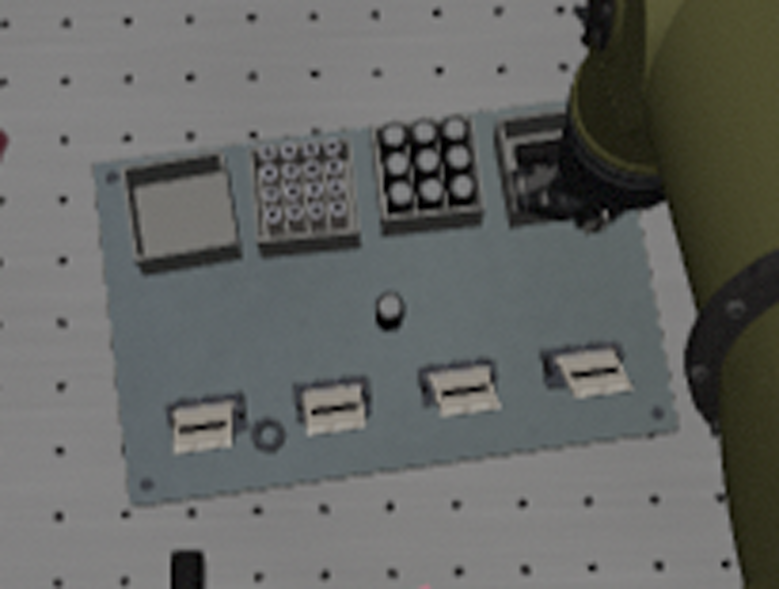

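The low bin's tag at top crop (590,372) now shows its bar and leans to the robot, and nothing else moved. Next are the tubes and posts tags.

```bash
python3 - <<'E'
from h import *
ctrl.movel(pt('d',.07,.2),max_speed=.2)
ctrl.movel(pt('c',-.07,.2),max_speed=.2);s()
flip('c',1)
flip('b',1)
ctrl.movel(pt('b',-.1,.25),max_speed=.2)
ctrl.movep([.25,-.45,.3],Q);ctrl.pause(1);s()
shot('e')
E
```

```text
9.49 [ 0.4994 -0.062   0.1998] [-0.6  -0.32 -0.25] -0.0
10.91 [ 0.499  -0.0614  0.0756] [0.58 0.11 0.73] 0.0003
11.86 [ 0.5379 -0.0564  0.0749] [ 0.25 -0.55  0.26] 0.0002
12.55 [ 0.5649 -0.0529  0.0748] [ 0.93 -0.44  0.41] 0.0003
13.98 [ 0.4984 -0.0614  0.1594] [-0.56  0.1  -0.37] -0.0002
15.77 [0.4869 0.0331 0.0754] [-0.13  0.18  0.18] 0.0001
16.72 [0.5259 0.0381 0.0749] [-0.17 -0.58 -0.5 ] 0.0002
17.41 [0.5528 0.0416 0.0748] [0.28 0.23 0.29] 0.0001
18.84 [0.4865 0.0329 0.1595] [-0.06  0.03 -0.61] 0.0
22.37 [ 0.25 -0.45  0.3 ] [-0.71  0.23 -0.08] -0.0003
```

View pics/es.png

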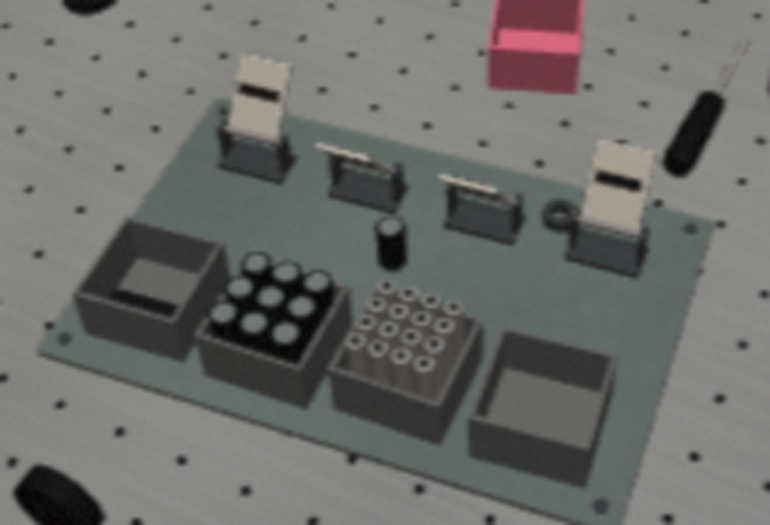

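View pics/et.png

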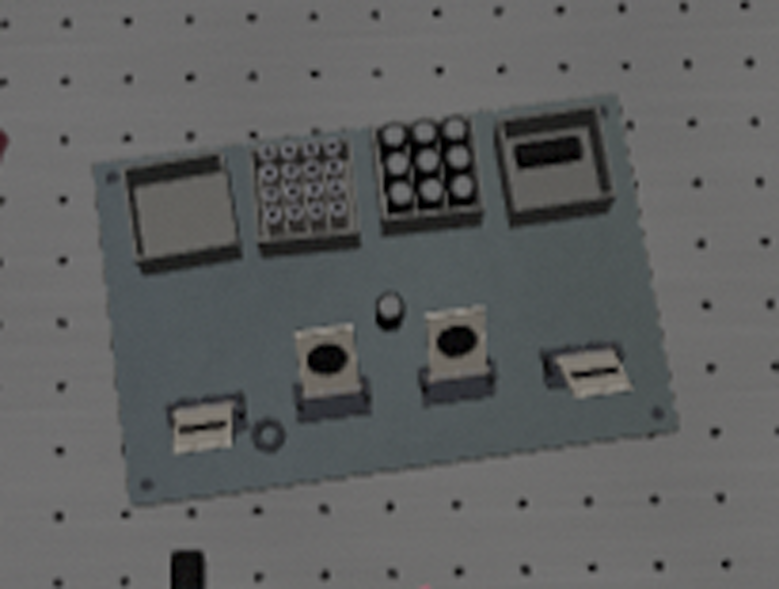

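The posts and tubes tags at (327,358) and (457,341) show discs and lean to their bins. The two outer tags at (203,427) and (594,372) show bars. The bins and bystanders are where they were.

```bash
python3 -c "
from station import ticket
print(ticket.close_job())"
```

```text
the job is handed in; nothing more can be done
None
```

All four tags now show what their bins hold, and I handed the job in at about 22.5 s of the 51 s allowed.

- **Tags moved:** I pushed the low bin's tag over to the robot's side (bar on top), and the tubes and posts tags over to their bins (disc on top). The empty bin's tag already showed its bar, so I left it alone.
- **Last checks:** The final top and scene pictures show disc on posts and tubes, and bar on empty and low. The bins, spare tube, collar and driver look unmoved, and the arm is clear of everything.
- **Forces:** Every reading I took was under about 1.5 N, which is sensor noise level. I only sampled at the waypoints, not continuously during the pushes.
- **Not checked:** I judged the tags from the pictures and did not measure their joint angles. The close-up pictures did not cover the mirror, cleaner, clamp or carton; the planned path stayed clear of them.

One recognition result was wrong: the network reported a collar on the low bin's tag with low confidence (0.25). I ignored it because the picture showed the collar elsewhere.

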